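# Shim a rocking footstool

### The arm

A 6-joint arm with a two-finger parallel gripper is mounted at the origin on the work surface. World frame = base frame: x ahead of the robot, y to its left, z up, the work surface at z = 0. Lengths are in m, angles in rad, forces in N, time in s.
With the tool pointing down it reaches from about 0.35 to 0.975 m from the base axis. Payload 4.9 kg.
Tool frame: the origin (TCP) lies midway between the tips of the shut fingers; the grasp point (between the pads) lies 19 mm behind it; z points along the fingers, y is the direction in which the jaws open and shut (so a half turn about z gives the same grasp; the last joint's range is limited). The gripper opens to 85 mm and grips with 20 to 120 N. Pads are 22 mm wide; open, the fingers measure 114 mm over their backs; the gripper's body (76 mm by 85 mm) begins 54 mm behind the grasp point. The pads swing forward as they close: fully open they stand 13 mm farther back than shut.
Start: joints at [1.154, 0.053, 1.613, -0, 1.476, -0.119], TCP at [0.183, 0.597, 0.231] pointing down, gripper open.
Joint ranges: [-3.01, 3.01], [-1.01, 2.22], [0.06, 2.58], [-1.02, 4.17], [0.09, 2.62], [-3.14, 3.14]. Speed limits (rad/s): [2.57, 2.57, 3.14, 3.14, 3.14, 3.14].

### API

Orientations are given as a rotation vector (axis times angle).
In Python, from station import monitor, vision, workorder gives the robot as it stands.
- The arm moves only by the tool arm_command, never from a script. Its argument "rows" is text: rows parted by semicolons, each of 6 numbers parted by spaces: the shift along the world's x, y, z in mm, then the turn, a rotation vector about the world's x, y, z in degrees. In form: tx ty tz wx wy wz; .... A call has 1 to 12 rows; each row is the pose to reach, as a shift and turn from the pose measured when the call began; what a row does not reach only later rows make up. A row lasts 1/8 s, in which the tool goes at most 62.5 mm and 10.7 degrees, less where a joint would pass 70% of its speed; a pose out of reach is approached as far as the arm can. A call with a gripper value outside its range is refused whole. "jaw" is the opening, from 0 (shut) to 1 (fully open), set as the call begins (left out, the last holds). The fingers move at their own pace and stop on an object; "squeeze" is the grip in N (left out, the last holds). Time passes only in rows, so rows that repeat a pose let the fingers close. It gives the time, the measured TCP pose, the force and the opening at its end, in the units of the state.
- monitor.get_obs(): the state, without advancing time (a new reading comes with each control period).
- vision.get_image(name): name is "scene" or "top" or "wrist"; returns a dict with "frame" (480x640x3 uint8, red, green, blue), "vfov" (degrees; the focal length in pixels is half the picture's height over the tangent of half this angle, whatever the lens; pixels are square), "cx", "cy" (the principal point, pixels), "R" (3x3) and "t" (3): a world point X has camera coordinates R X + t; the wrist camera has in their place "T_tool_cam" (4x4, takes a point from camera to tool coordinates, whose origin is the TCP and whose axes are the flange's). Camera axes: x right, y down, z forward; pixel columns grow to the right and rows downward; lengths in m; the calibration is good to about 2 mm. A picture is of the moment at which its call begins: read the wrist's pose just before it. There is no depth.
- workorder.finish_job(): hands the job in, once; it reports no verdict.
The state is a dict: "t": time; "q": joint angles; "dq": joint speeds; "effort": joint torques, N m; "tool_pos": TCP position; "tool_rot": TCP orientation; "contact_force": force on the tool from outside, world axes, zero at the start; "wrist_torque": the same for the moment, N m; "opening": finger opening in m.
Only numpy, scipy, OpenCV 4.12 (cv2) and the standard library are available. Lean on these libraries where they do the work, as an engineer would, in place of code of your own. Each camera call takes 0.05 s, during which the arm holds its last target. There are 200 camera calls.

### The job

The wooden footstool on the bench rocks because one leg has lost its glide: push the loose wooden wedge shim, thin end first, under that short leg until it is snug and the stool no longer rocks, with the other three feet still down on the bench. Then press down firmly on the seat above that leg to check that the corner does not dip, and take the hand away. Only push and press with the fingers: do not lift the shim or the stool, do not shove the stool out of its place, and leave everything else on the bench alone.

Things in the scene. Friction and masses are not known exactly. Their poses are not given: they have to be found in the camera images.
- stool: Four-legged wooden footstool, 1.4 to 1.9 kg. Origin on the bench plane below the seat's middle, z up. Seat 200 (x) by 260 (y) by 24 mm, flat top 180 mm up. Legs splay out to feet at x +-125, y +-155 mm, 25 mm outside the seat's edges. Three feet have a black glide, 24 mm wide, 9 mm high; the one at -x +y has lost it. Untouched it stands level on the three glides.
- short_foot (a point): Middle of the flat, level underside (22 mm across) of the bare leg that lost its glide; stool frame (-125, 155, 9) mm. It hangs 9 mm clear of the bench at the start; about 1 N on the seat above it rocks it down. The leg leans in to (-66, 96) mm at the seat, where it is 32 mm across.
- seat_spot (a point): Point on the top of the seat near the corner above the short leg, in the stool's frame at (-70, 100, 180) mm: a good place for the check press. About 8 N or more pressed here counts as firm.
- shim: Loose wooden wedge, 110 mm long (x), 45 mm wide (y), 35 to 70 g. Flat underside, its middle the origin; top slopes evenly from 18 mm thick at the blunt end (-x) to 2 mm at the thin end (+x). It lies close to the short foot, thin end towards it within about 20 degrees, up to 30 mm out of line.
- shim_back (a point): Middle of the upright face of the thick end (45 mm wide, 18 mm high), 9 mm above the bench: the face to push on.
- shim_tip (a point): Middle of the thin edge, 1 mm above the bench. Pushed straight in, the shim meets the bare foot when the foot's middle is about 38 mm past this edge (shim frame x = +17 mm); 1 to 3 mm more makes it snug: the resistance climbs from under 1 N to 5 N or more, and it then stays by friction. Pushed on beyond that, it shoves the stool along.
- glue: Bystander, leave alone: white glue bottle, 60 mm wide, 170 mm high; origin at its underside.
- pot: Bystander, leave alone: small terracotta pot, 84 mm wide, 75 mm high; origin at its underside.
- wax: Bystander, leave alone: flat round metal wax tin, 80 mm wide, 35 mm high; origin at its underside.
- mallet: Bystander, leave alone: rubber mallet lying down, 230 mm long; origin at its underside.
- driver: Bystander, leave alone: screwdriver lying down, about 200 mm long; origin at its underside.
- doorknob: Bystander, leave alone: white porcelain door knob on a brass rose, 60 mm wide, 61 mm high; origin at its underside.
- finial: Bystander, leave alone: dark turned wooden finial, 60 mm wide, 127 mm high; origin at its underside.
- tape: Bystander, leave alone: tape measure, 70 x 36 x 62 mm; origin at its underside.
Mind the look-alikes: they are no part of the job. Several things have the shape of the shim; the one meant has the colours described above.

How it is judged:
On the way, in this order (a step that is already met when the one before it is completed fails the run):
1. The shim is snug under the short leg and carries it, all other feet on the bench (contact force between shim and stool above 0.2 N and x of short_foot in the frame of shim between -0.02 and 0.045 m and y of short_foot in the frame of shim between -0.022 and 0.022 m and height (world z) of short_foot between 0.0075 and 0.0115 m and angle between stool's own z axis and vertical below 0.008 rad), for 0.3 s.
2. The seat is pressed down above the short leg, the shim takes the load and the corner does not dip (contact force between the fingers and stool above 5 N and horizontal distance between the grasp point and seat_spot below 0.075 m and contact force between shim and stool above 3 N and height (world z) of short_foot above 0.007 m and angle between stool's own z axis and vertical below 0.01 rad), for 0.2 s.
At the end, for the whole second after the job is handed in: The shim lies flat under the bare foot (its middle within 22 mm of the shim's centre line, 10 to 75 mm past the thin edge), bearing over 0.2 N; bare foot 7.5 to 11.5 mm up, stool level to 0.008 rad (no glide over 1.5 mm off the bench), both at rest (all of step 1 and angle between shim's own z axis and vertical below 0.03 rad and linear speed of each of shim, stool below 0.01 m/s); the robot touches nothing.
It fails at once if the shim is lifted off the bench (height (world z) of shim above 0.012 m).
It fails at once if the stool is lifted (height (world z) of stool above 0.01 m).
It fails at once if the stool is shoved out of its place (15 mm) (distance of stool from where it was at the start of the episode above 0.015 m).
It fails at once if another thing on the bench is disturbed (20 mm) (distance of any of glue, pot, wax, mallet, driver, doorknob, finial, tape from where it was at the start of the episode above 0.02 m).
It also fails if it takes over 56 s, if anything falls off the work surface, if the arm or the gripper's body presses on something with over 40 N, if the wrist force passes 120 N, or if a joint passes its speed limit or range.

## Working session

There is one attempt and no reset: what is moved stays moved. The work goes in short steps, Python scripts to look and compute and a tool call to move; the robot and the scene stay as the last step left them, time stands still between calls to the robot, and variables do not carry over. Pictures are saved under pics/ and viewed, about 8 in all and at most 12, crops included, and the job is handed in when it is done.

Besides the shell and the picture viewer there is one more tool, called after ">>>" as name(argument=value, ...) on one line, values as JSON. arm_command: Moves the arm, as the interface text tells. Its arguments: {"type":"object","properties":{"rows":{"type":"string"},"jaw":{"type":"number"},"squeeze":{"type":"number"}},"required":["rows"]}

```bash
mkdir -p pics
cat > h.py <<'E'
import numpy as np, cv2
from scipy.spatial.transform import Rotation as Ro
from station import monitor, vision, workorder
def grab(n,f):
    o=monitor.get_obs(); d=vision.get_image(n); cv2.imwrite('pics/'+f,d['frame'][:,:,::-1])
    if 'T_tool_cam' in d:
        T=np.eye(4);T[:3,:3]=Ro.from_rotvec(o['tool_rot']).as_matrix();T[:3,3]=o['tool_pos']
        C=np.linalg.inv(T@np.array(d['T_tool_cam'])); R,t=C[:3,:3],C[:3,3]
    else: R,t=np.array(d['R']),np.array(d['t'])
    np.savez('pics/'+f+'.npz',R=R,t=t,f=240/np.tan(np.radians(d['vfov'])/2),cx=d['cx'],cy=d['cy'])
def world(f,u,v,z):
    c=np.load('pics/'+f+'.npz'); r=c['R'].T@np.array([(u-c['cx'])/c['f'],(v-c['cy'])/c['f'],1]); o=-c['R'].T@c['t']
    return o+r*(z-o[2])/r[2]
def pix(f,X):
    c=np.load('pics/'+f+'.npz'); p=c['R']@np.array(X)+c['t']; return np.array([c['cx']+c['f']*p[0]/p[2],c['cy']+c['f']*p[1]/p[2]])
E
python3 -c "
from h import *
grab('top','top1.png');grab('scene','scene1.png')
o=monitor.get_obs();print(o)
for n in ['top1.png','scene1.png']:
  c=np.load('pics/'+n+'.npz');print(n,c['f'],c['R'],-c['R'].T@c['t'])"
```

```text
{'t': 0.1, 'q': array([ 1.15357476e+00,  5.34420157e-02,  1.61473996e+00, -7.61744587e-04,
        1.47629383e+00, -1.19042095e-01]), 'dq': array([-0.00158545, -0.00016098, -0.0019105 , -0.00203708,  0.00051268,
       -0.00127642]), 'effort': array([ 1.48250364e+00, -4.00885355e+01, -3.81650805e+01,  3.79267763e-01,
       -1.45256273e-01,  1.82297960e-02]), 'tool_pos': array([0.1834651 , 0.59650081, 0.22974426]), 'tool_rot': array([-0.46652724, -3.10672326,  0.0046825 ]), 'contact_force': array([-0.0426467 ,  0.13225836, -1.10781958]), 'wrist_torque': array([-0.04547746,  0.0159133 ,  0.03949732]), 'opening': 0.0855022956138629}
top1.png 509.0537112818031 [[-0.02807725 -0.99959444 -0.00475539]
 [-0.99651768  0.02836385 -0.07840922]
 [ 0.0785123   0.00253731 -0.99690992]] [0.39528601 0.02615704 1.32759843]
scene1.png 563.5915477013607 [[ 0.54807166  0.83640387  0.00678384]
 [ 0.56940187 -0.36714727 -0.73551641]
 [-0.6126981   0.40697843 -0.67747294]] [ 1.3276316  -0.53115444  1.03416794]
```

View pics/top1.png

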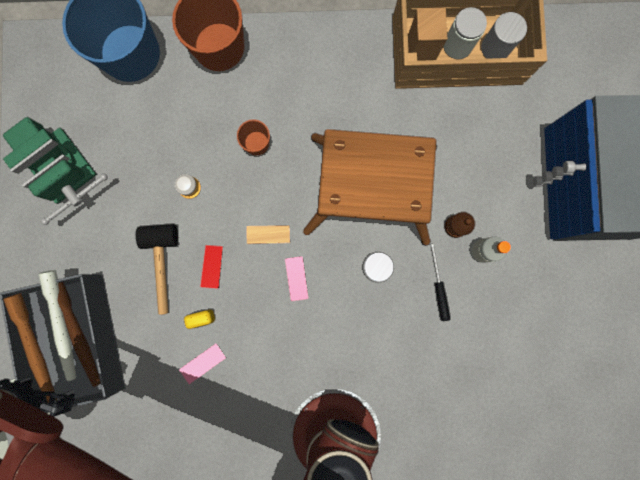

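View pics/scene1.png

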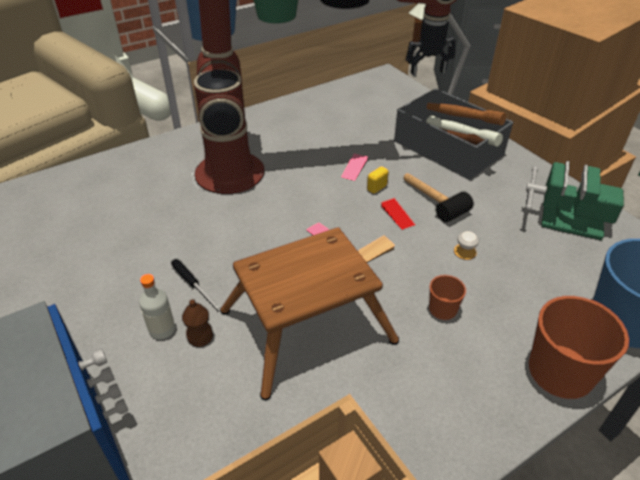

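The candidates are wooden (268,234), red (212,266), pink (297,278) and pink (203,362). Only the wood-coloured one fits: it lies next to the left, near leg whose foot is at about (308,231). I'll confirm that in a crop.

```bash
python3 -c "
from h import *
im=cv2.imread('pics/top1.png');cv2.imwrite('pics/c1.png',cv2.resize(im[115:265,235:445],None,fx=3.8,fy=3.8,interpolation=cv2.INTER_CUBIC))"
```

```text
(no output)
```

View pics/c1.png

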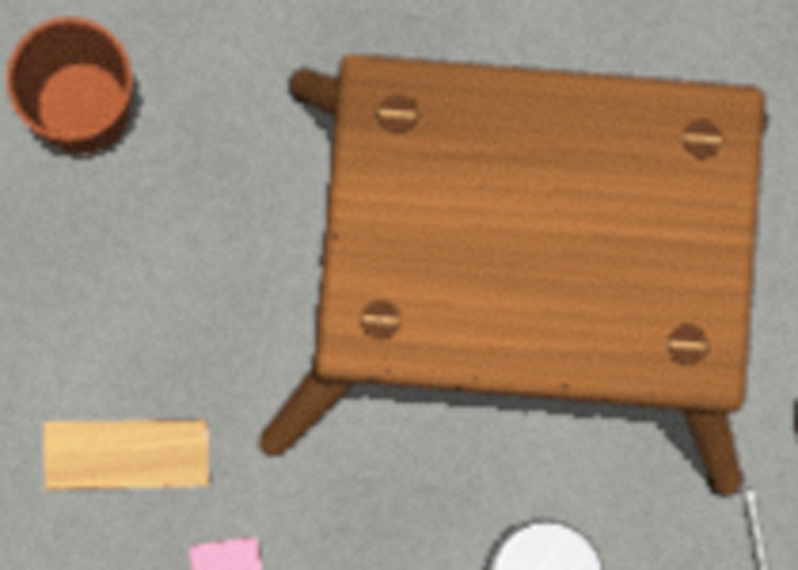

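The crop shows the wooden shim at crop (44–210, 420–489), with the bare foot's outer end at about (272,443) to its right. Next I compute the poses.

```bash
python3 -c "
from h import *
P=lambda u,v,z:world('top1.png',235+u/3.8-.4,115+v/3.8-.4,z)
s=[P(*p,.18) for p in [(342,55),(765,90),(743,410),(317,378)]]
for p in s:print(p.round(4))
print('sides',[np.linalg.norm(s[i]-s[i-1]).round(4) for i in range(4)])
c=np.mean(s,0); ey=(s[0]+s[3]-s[1]-s[2]); ex=s[0]+s[1]-s[2]-s[3]
print('yaw',np.degrees([np.arctan2(-ey[0],ey[1]),np.arctan2(ex[1],ex[0])]),'c',c)
y=(np.arctan2(-ey[0],ey[1])+np.arctan2(ex[1],ex[0]))/2
R=np.array([[np.cos(y),-np.sin(y)],[np.sin(y),np.cos(y)]])
foot=c[:2]+R@[-.125,.155];spot=c[:2]+R@[-.07,.1]
print('foot',foot,'spot',spot,'footpix',(pix('top1.png',[*foot,.009])-[235,115])*3.8)
w=[P(44,422,.018),P(45,489,.018),P(208,420,.002),P(210,488,.002)]
b=(w[0]+w[1])/2;t=(w[2]+w[3])/2
print('back',b,'tip',t,'len',np.linalg.norm((t-b)[:2]),'wid',np.linalg.norm(w[0]-w[1]),np.linalg.norm(w[2]-w[3]))
d=(t-b)[:2];d/=np.linalg.norm(d);n=np.array([-d[1],d[0]]);print('dir',d,'foot past tip',(foot-t[:2])@d,'lat',(foot-t[:2])@n)
for q in s:pass
"
```

```text
[0.7406 0.0048 0.18  ]
[ 0.7115 -0.2499  0.18  ]
[ 0.5177 -0.2278  0.18  ]
[0.5442 0.0255 0.18  ]
sides [np.float64(0.1975), np.float64(0.2563), np.float64(0.1951), np.float64(0.2547)]
yaw [-6.24501446 -6.25702031] c [ 0.62846853 -0.11187     0.18      ]
foot [0.52108883 0.055819  ] spot [ 0.56977318 -0.00484264] footpix [272.87750073 443.34043383]
back [0.51745737 0.2121185  0.018     ] tip [0.51675846 0.10113606 0.002     ] len 0.11098464358025781 wid 0.04576170938390798 0.04700976959246926
dir [-0.00629734 -0.99998017] foot past tip 0.04528889213044947 lat 0.00461566324703426
```

>>> arm_command(rows="334 -347 -100 0 0 -73;334 -347 -100 0 0 -73;334 -347 -100 0 0 -73;334 -347 -100 0 0 -73;334 -347 -100 0 0 -73;334 -347 -100 0 0 -73;334 -347 -100 0 0 -73;334 -347 -100 0 0 -73;334 -347 -100 0 0 -73;334 -347 -100 0 0 -73;334 -347 -100 0 0 -73;334 -347 -100 0 0 -73", jaw=0.2)

```text
t: 1.6
tool_pos: [0.5169, 0.2507, 0.1302]
tool_rot: [-2.22, -2.221, 0.003]
contact_force: [-1.7, 1.3, 0.6]
opening: 0.0169
```

```bash
python3 -c "
from h import *
grab('wrist','w1.png');grab('top','top2.png')
print(pix('w1.png',[.5174,.212,.018]),pix('w1.png',[.517,.101,.002]),pix('w1.png',[.521,.0558,.009]));o=monitor.get_obs();print(o['contact_force'])
c=np.load('pics/w1.png.npz');print(-c['R'].T@c['t'])"
```

```text
[325.19917355 289.5983777 ] [324.49288142 402.18266149] [329.03772549 451.29619738]
[-1.76317481  1.11790376  0.92428534]
[0.51740613 0.32803946 0.27304302]
```

View pics/w1.png

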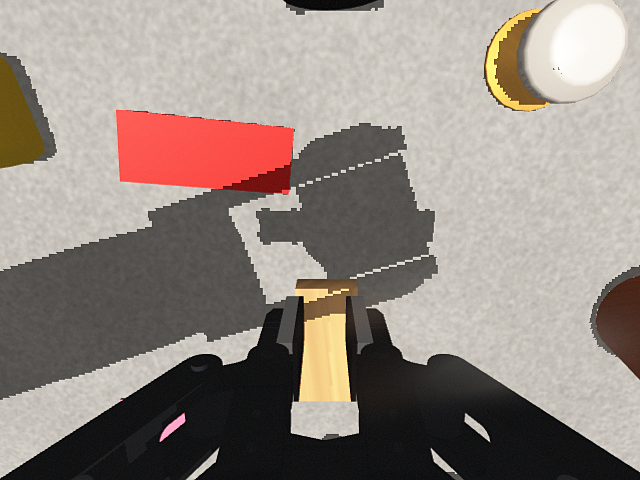

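The wrist view shows the shim's blunt face at about (327,285) and its thin edge at about (324,402), both as predicted, between the fingers in x. I descend behind it.

>>> arm_command(rows="1 2 -40 0 0 0;1 2 -80 0 0 0;1 2 -105 0 0 0;1 2 -118 0 0 0;1 2 -123 0 0 0;1 2 -123 0 0 0;1 2 -123 0 0 0")

```text
t: 2.58
tool_pos: [0.519, 0.2527, 0.0084]
tool_rot: [-2.221, -2.221, -0.0]
contact_force: [-2.1, 2.0, 1.3]
opening: 0.0171
```

>>> arm_command(rows="0 -8 0 0 0 0;0 -16 0 0 0 0;0 -24 0 0 0 0;0 -32 0 0 0 0;0 -40 0 0 0 0;0 -48 0 0 0 0;0 -48 0 0 0 0;0 -48 0 0 0 0")

```text
t: 3.58
tool_pos: [0.519, 0.2047, 0.0084]
tool_rot: [-2.221, -2.221, -0.0]
contact_force: [-0.6, 1.2, 0.8]
opening: 0.0169
```

```bash
python3 -c "
from h import *
grab('top','top3.png');grab('scene','scene3.png')
a=cv2.imread('pics/top3.png')[190:270,225:355];b=cv2.imread('pics/scene3.png')[215:305,320:450]
cv2.imwrite('pics/c3.png',np.vstack([cv2.resize(x,(640,h),interpolation=cv2.INTER_CUBIC) for x,h in((a,394),)]))"
```

```text
(no output)
```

View pics/c3.png

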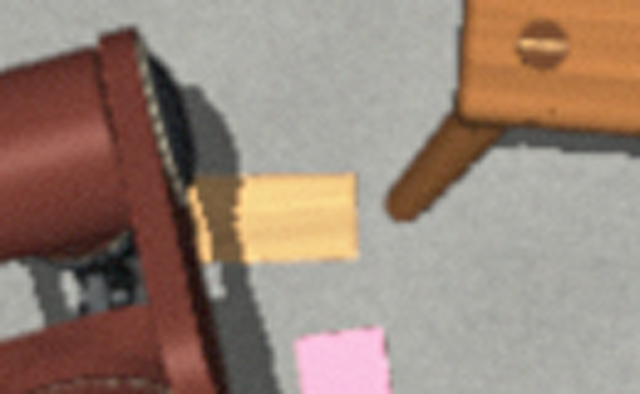

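```bash
python3 -c "
from h import *
P=lambda u,v,z:world('top3.png',225+u/4.923-.4,190+v/4.923-.4,z)
a,b=P(357,174,.002),P(358,259,.002);print(a,b,(a+b)/2)
c,d=P(260,174,.009),P(260,261,.009);print(c,d,(c+d)/2)"
```

```text
[0.54015945 0.08088303 0.002     ] [0.49482285 0.08148566 0.002     ] [0.51749115 0.08118435 0.002     ]
[0.54086238 0.13191604 0.009     ] [0.49470981 0.13292961 0.009     ] [0.5177861  0.13242283 0.009     ]
```

Tip at y=0.081, straight, 3.5 mm lateral offset (fine). First contact is expected after about 63 mm more.

>>> arm_command(rows="0 -7 0 0 0 0;0 -14 0 0 0 0;0 -21 0 0 0 0;0 -28 0 0 0 0;0 -35 0 0 0 0;0 -42 0 0 0 0;0 -48 0 0 0 0;0 -52 0 0 0 0;0 -54 0 0 0 0;0 -54 0 0 0 0;0 -54 0 0 0 0")

```text
t: 5.05
tool_pos: [0.5189, 0.1509, 0.0083]
tool_rot: [-2.22, -2.222, 0.0]
contact_force: [-0.5, 1.0, 1.1]
opening: 0.0169
```

>>> arm_command(rows="0 -1 0 0 0 0;0 -2 0 0 0 0;0 -3 0 0 0 0;0 -4 0 0 0 0;0 -4 0 0 0 0;0 -4 0 0 0 0")

```text
t: 5.8
tool_pos: [0.5189, 0.1469, 0.0083]
tool_rot: [-2.22, -2.222, 0.0]
contact_force: [-1.4, 1.3, 0.9]
opening: 0.0173
```

>>> arm_command(rows="0 -1 0 0 0 0;0 -2 0 0 0 0;0 -2 0 0 0 0;0 -2 0 0 0 0")

```text
t: 6.3
tool_pos: [0.5189, 0.1448, 0.0083]
tool_rot: [-2.22, -2.222, 0.0]
contact_force: [-1.7, 1.3, 0.6]
opening: 0.0168
```

>>> arm_command(rows="0 -1 0 0 0 0;0 -2 0 0 0 0;0 -2 0 0 0 0;0 -2 0 0 0 0")

```text
t: 6.8
tool_pos: [0.5189, 0.1428, 0.0083]
tool_rot: [-2.221, -2.222, 0.0]
contact_force: [-2.0, 1.1, 0.8]
opening: 0.0171
```

>>> arm_command(rows="0 -1 0 0 0 0;0 -1 0 0 0 0;0 -1 0 0 0 0")

```text
t: 7.18
tool_pos: [0.5189, 0.1417, 0.0083]
tool_rot: [-2.221, -2.222, 0.0]
contact_force: [-1.3, 1.4, 0.5]
opening: 0.0172
```

>>> arm_command(rows="0 -1 0 0 0 0;0 -1 0 0 0 0;0 -1 0 0 0 0")

```text
t: 7.55
tool_pos: [0.5189, 0.1407, 0.0083]
tool_rot: [-2.221, -2.222, 0.0]
contact_force: [-2.0, 2.0, 1.5]
opening: 0.0168
```

>>> arm_command(rows="0 -1 0 0 0 0;0 -1 0 0 0 0;0 -1 0 0 0 0")

```text
t: 7.92
tool_pos: [0.5189, 0.1396, 0.0083]
tool_rot: [-2.221, -2.222, 0.0]
contact_force: [-2.1, 1.7, 1.4]
opening: 0.0168
```

>>> arm_command(rows="0 -1 0 0 0 0;0 -1 0 0 0 0;0 -1 0 0 0 0")

```text
t: 8.3
tool_pos: [0.5189, 0.1387, 0.0083]
tool_rot: [-2.221, -2.221, 0.0]
contact_force: [-2.2, 2.4, 0.5]
opening: 0.0171
```

>>> arm_command(rows="0 -1 0 0 0 0;0 -1 0 0 0 0;0 -1 0 0 0 0")

```text
t: 8.68
tool_pos: [0.5189, 0.138, 0.0083]
tool_rot: [-2.22, -2.221, -0.0]
contact_force: [-1.4, 5.0, 0.4]
opening: 0.0169
```

>>> arm_command(rows="0 -1 0 0 0 0;0 -1 0 0 0 0;0 -1 0 0 0 0")

```text
t: 9.05
tool_pos: [0.5189, 0.1375, 0.0083]
tool_rot: [-2.22, -2.221, -0.002]
contact_force: [-1.1, 5.6, 0.6]
opening: 0.0172
```

>>> arm_command(rows="0 -1 0 0 0 0;0 -1 0 0 0 0;0 -1 0 0 0 0")

```text
t: 9.43
tool_pos: [0.5189, 0.1373, 0.0083]
tool_rot: [-2.22, -2.22, -0.004]
contact_force: [-1.6, 6.7, 0.5]
opening: 0.0172
```

```bash
python3 -c "
from h import *
print(np.mean([monitor.get_obs()['contact_force'] for _ in range(3)],0))
grab('top','top4.png');a=cv2.imread('pics/top4.png')
b=cv2.imread('pics/top3.png');s=np.s_[120:225,330:440]
g=lambda x:cv2.cvtColor(x,cv2.COLOR_BGR2GRAY)[s].astype(np.float32)
print(cv2.phaseCorrelate(g(b),g(a)))
cv2.imwrite('pics/c4.png',cv2.resize(a[190:270,225:355],(640,394),interpolation=cv2.INTER_CUBIC))"
```

```text
[-1.5542337   6.73048671  0.48916118]
((0.018961474837425385, -0.020321401582748422), 1.0131218637949155)
```

View pics/c4.png

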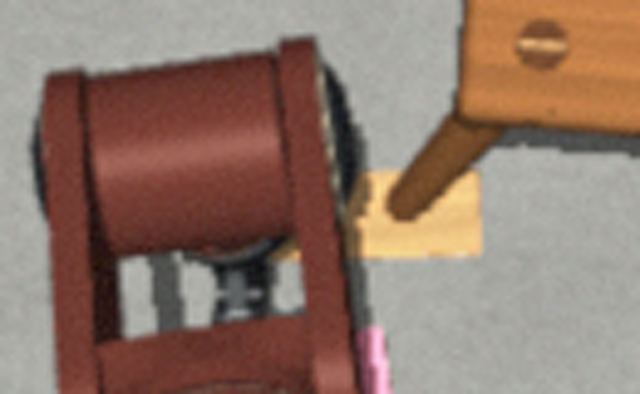

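The crop shows the tip at about (482,215), 40 mm or so past the foot at about (402,215). The stool has not shifted (image shift under 0.03 px), and resistance is about 5.5 N net: snug. I back off and go above the seat spot.

>>> arm_command(rows="0 10 0 0 0 0;0 25 0 0 0 0;0 30 10 0 0 0;0 30 60 0 0 0;0 30 115 0 0 0;0 30 170 0 0 0;0 30 215 0 0 0;0 30 230 0 0 0;0 30 230 0 0 0", jaw=0.2)

```text
t: 10.6
tool_pos: [0.5193, 0.1675, 0.2395]
tool_rot: [-2.22, -2.221, -0.006]
contact_force: [-2.0, 2.0, -0.5]
opening: 0.0169
```

>>> arm_command(rows="15 -50 0 0 0 0;30 -100 0 0 0 0;50 -150 0 0 0 0;50 -172 0 0 0 0;50 -172 -15 0 0 0;50 -172 -35 0 0 0;50 -172 -43 0 0 0;50 -172 -43 0 0 0;50 -172 -43 0 0 0", jaw=0)

```text
t: 11.72
tool_pos: [0.5696, -0.004, 0.1971]
tool_rot: [-2.22, -2.222, -0.007]
contact_force: [-1.4, 2.4, 1.2]
opening: -0.0001
```

>>> arm_command(rows="0 0 -6 0 0 0;0 0 -11 0 0 0;0 0 -14 0 0 0;0 0 -14 0 0 0;0 0 -14 0 0 0")

```text
t: 12.35
tool_pos: [0.5697, -0.004, 0.1832]
tool_rot: [-2.22, -2.222, -0.007]
contact_force: [-1.1, 1.7, 0.8]
opening: -0.0001
```

>>> arm_command(rows="0 0 -1 0 0 0;0 0 -2 0 0 0;0 0 -2 0 0 0;0 0 -2 0 0 0")

```text
t: 12.85
tool_pos: [0.5697, -0.004, 0.1812]
tool_rot: [-2.22, -2.222, -0.008]
contact_force: [-0.7, 2.7, 0.3]
opening: 0.0002
```

>>> arm_command(rows="0 0 -1 0 0 0;0 0 -1 0 0 0;0 0 -2 0 0 0;0 0 -2 0 0 0")

```text
t: 13.35
tool_pos: [0.5698, -0.004, 0.18]
tool_rot: [-2.22, -2.223, -0.008]
contact_force: [-3.7, 1.9, 5.2]
opening: -0.0001
```

>>> arm_command(rows="0 0 -1 0 0 0;0 0 -1 0 0 0;0 0 -1 0 0 0")

```text
t: 13.72
tool_pos: [0.5698, -0.004, 0.1801]
tool_rot: [2.22, 2.223, 0.008]
contact_force: [-5.2, 2.1, 5.5]
opening: 0.0001
```

>>> arm_command(rows="0 0 -1 0 0 0;0 0 -2 0 0 0;0 0 -3 0 0 0;0 0 -3 0 0 0;0 0 -3 0 0 0;0 0 -3 0 0 0")

```text
t: 14.48
tool_pos: [0.5699, -0.0041, 0.18]
tool_rot: [2.22, 2.223, 0.008]
contact_force: [-8.7, 2.0, 11.8]
opening: 0.0
```

>>> arm_command(rows="-1 0 -3 0 0 0;-1 0 -4 0 0 0;-1 0 -4 0 0 0;-1 0 -4 0 0 0;-1 0 -4 0 0 0;-1 0 -4 0 0 0")

```text
t: 15.22
tool_pos: [0.5698, -0.004, 0.18]
tool_rot: [2.218, 2.221, 0.01]
contact_force: [-8.4, 3.6, 14.7]
opening: -0.0003
```

>>> arm_command(rows="0 0 2 0 0 0;0 0 6 0 0 0;0 0 20 0 0 0;0 0 50 0 0 0;0 30 80 0 0 0;0 80 90 0 0 0;-20 130 90 0 0 0;-40 180 90 0 0 0;-60 230 90 0 0 0;-80 280 90 0 0 0;-80 280 90 0 0 0")

```text
t: 16.6
tool_pos: [0.4883, 0.2789, 0.2705]
tool_rot: [2.213, 2.227, 0.011]
contact_force: [-0.7, 1.1, 0.6]
opening: 0.0003
```

```bash
python3 -c "
from h import *
grab('top','top5.png');grab('scene','scene5.png');a=cv2.imread('pics/top5.png')
b=cv2.imread('pics/top1.png');s=np.s_[120:225,330:440]
g=lambda x:cv2.cvtColor(x,cv2.COLOR_BGR2GRAY)[s].astype(np.float32)
print(cv2.phaseCorrelate(g(b),g(a)))
A=cv2.resize(a[190:270,225:355],(780,480),interpolation=cv2.INTER_CUBIC)
cv2.imwrite('pics/c5.png',A);cv2.imwrite('pics/c6.png',cv2.resize(cv2.imread('pics/scene5.png')[210:410,200:460],None,fx=3,fy=3,interpolation=cv2.INTER_CUBIC))"
```

```text
((0.01905361393306748, -0.03158451742569213), 1.0138521206231765)
```

View pics/c5.png

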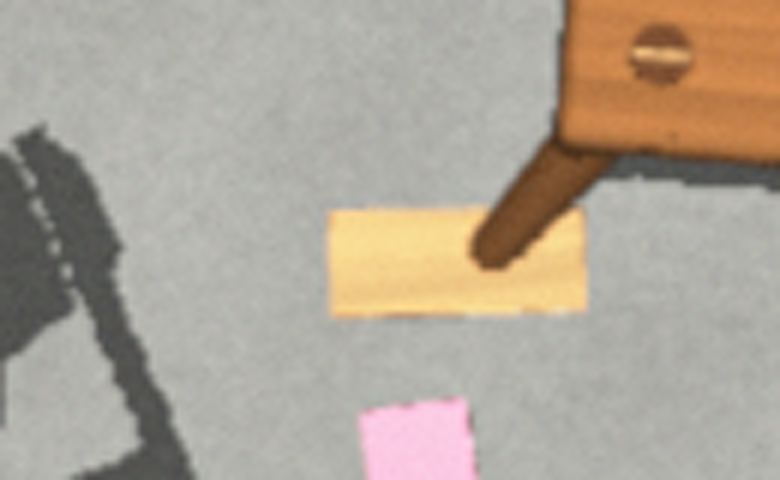

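View pics/c6.png

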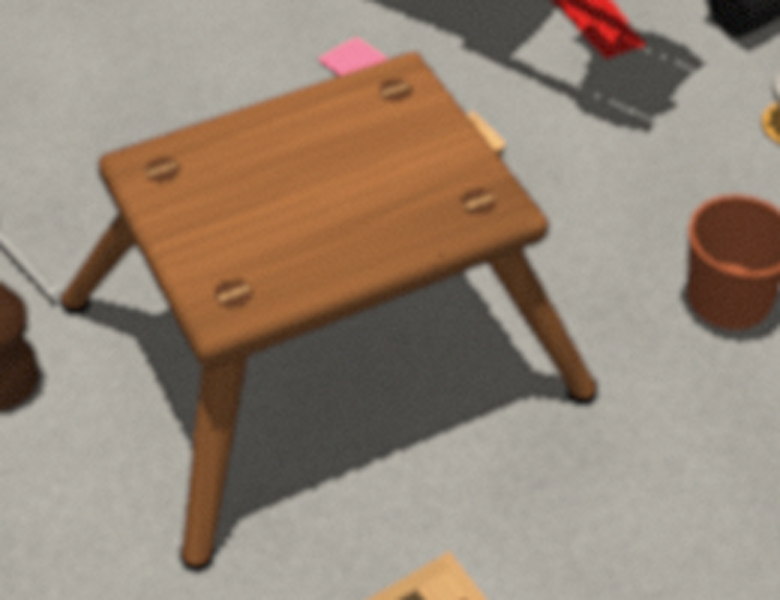

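```bash
python3 -c "
from h import *
workorder.finish_job();print(monitor.get_obs()['t'])"
```

```text
the job is handed in; nothing more can be done
the job is handed in; nothing more can be done
```

The shim is pushed under the bare leg and snug, the press check passed, and the job is handed in. It took about 17 s of the 56 s allowed.

- **Shim:** I pushed the wooden shim straight in on its thick end until the resistance rose from about 0 to about 5.5 N. In the last picture the foot sits about 40 mm past the thin edge and a few mm off the centre line.
- **Press:** I pressed on the seat above that leg with about 14 N after allowing for sensor offset. The fingertip height stayed at 180 mm between about 5 N and 14 N, so the corner did not dip. The press also built up about 7 N of sideways force on the hand.
- **Stool:** The seat shifted less than 0.05 px between the first and last top pictures, so it was not shoved. The glides I could see in the scene view look down on the bench.
- **Hand:** The hand ended well clear of the stool and shim.

I could not measure the load the shim carries with the hand away; I infer it from the push resistance and the press.

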